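Release a locked centrifuge lid with the T-key

ROBOT

A 6-joint arm with a two-finger parallel gripper is mounted at the origin on the work surface. World frame = base frame: x ahead of the robot, y to its left, z up, the work surface at z = 0. Lengths are in mm, angles in rad, forces in N, time in s.
With the tool pointing down it reaches from about 400 to 925 mm from the base axis. Payload 12.5 kg.
Tool frame: the origin (TCP) lies between the finger pads; the fingertips stand 11 mm ahead of it and the grasp point (between the pads) lies 8 mm behind it (env.tip_extent is the distance from the TCP to the fingertips, in mm); x points along the fingers, z is the direction in which the jaws open and shut, and the axes are right-handed (so a half turn about x gives the same grasp; the last joint's range is limited). The gripper opens to 95 mm and grips with 3 to 60 N. Pads are 20 mm wide; open, the fingers measure 119 mm over their backs; the gripper's body (75 mm by 180 mm) begins 59 mm behind the grasp point.
Start: joints at [1.207, 0.491, 1.559, -0, 1.092, -0.106], TCP at [159.328, 604.368, 225.661] pointing down, gripper open.
Joint ranges: [-3.1, 3.1], [-0.84, 2.19], [0.05, 2.79], [-1.13, 4.28], [0.06, 2.93], [-2.69, 2.69]. Speed limits (rad/s): [2.22, 2.22, 2.79, 3.14, 3.14, 3.14].

INTERFACE

Orientations are given as [roll, pitch, yaw] about the fixed x, y, z axes, in that order (R = Rz(yaw) Ry(pitch) Rx(roll)).
In Python, from cell import status, imaging, env gives the robot as it stands. The module is installed in compiled form; this text tells all that it offers.
- The arm moves only by the tool apply_moves, never from a script. Its argument "increments" is a list of rows, each a list of 5 numbers: the closure, from 0 (fully open) to 1 (shut), then the shift along the tool's x, y, z in mm, then the turn about the tool's x in degrees. A call has 1 to 10 rows; each row shifts and turns the commanded pose from where the row before left it, along the tool's axes as they then stand; what a row does not reach is not made up. A row lasts 1/10 s, in which the tool goes at most 50 mm and 8.59 degrees, less where a joint would pass 70% of its speed; a pose out of reach is approached as far as the arm can. A call with a gripper value outside its range is refused whole. The fingers move at their own pace and stop on an object; the grip force is fixed at half the most. Time passes only in rows, so rows that do not move let the fingers close. It gives the time, the measured TCP pose, the force and the opening at its end, in the units of the state.
- status.state(): the state, without advancing time (a new reading comes with each control period).
- imaging.read_camera(name): name is "scene" or "top" or "wrist"; returns a dict with "pixels" (420x560x3 uint8, red, green, blue), "fovy" (degrees; the focal length in pixels is half the picture's height over the tangent of half this angle, whatever the lens; pixels are square), "cx", "cy" (the principal point, pixels), "R" (3x3) and "t" (3): a world point X has camera coordinates R X + t. Camera axes: x right, y down, z forward; pixel columns grow to the right and rows downward; lengths in mm; the calibration is good to about 2 mm. A picture is of the moment at which its call begins. There is no depth.
- env.job_done(): hands the job in, once; it reports no verdict.
The state is a dict: "t": time; "joints": joint angles; "qvel": joint speeds; "tau": joint torques, N m; "eef_pos": TCP position; "tcp_rot": TCP orientation; "ft_force": force on the tool from outside, world axes, zero at the start; "moment": the same for the moment, N m; "opening": opening from 0.0 (shut) to 1.0 (fully open).
Only numpy, scipy, OpenCV 4.12 (cv2) and the standard library are available. Lean on these libraries where they do the work, as an engineer would, in place of code of your own. Each camera call takes 0.05 s, during which the arm holds its last target. There are 200 camera calls.

TASK

The power failed with the small bench centrifuge locked. Take the orange-handled T-key from its rack, lower it down the yellow-ringed emergency release shaft onto the square stem and turn the stem a quarter turn clockwise so that the lid pops ajar, then draw the key out and hang it back in its rack by its crossbar as it was. Leave everything else on the bench where it stands.

Things in the scene. Friction and masses are not known exactly. Their poses are not given: they have to be found in the camera images.
- centrifuge: Low bench centrifuge, 260 (x) x 300 (y) x 125 mm high, fixed to the bench. Origin: centre of its underside; x axis from its front (blue panel, towards the robot) to its back, y to its left, z up. Right-hand strip (105 mm wide, -y): ivory deck with the release shaft; the slate part to the left carries the ivory lid: x -120..95, y -38..143 mm, 22 mm above the deck when shut.
- shaft_mouth (a point): Centre of the mouth of the round vertical release shaft, inside a yellow ring on the deck, 125 mm above the bench; at x -50, y -100 mm in the centrifuge's frame. Bore 38 mm in diameter, 100 mm deep; the stem stands in the middle of its floor. The nearest edge of the lid is 62 mm away.
- stem_top (a point): Centre of the top of the brass square stem, 70 mm below the shaft mouth on the shaft's axis. The stem is 14 mm square and 30 mm tall including a 6 mm tapered top (tip 9 mm across). This point's x and y axes lie along the stem's flats and turn with it.
- stem (a joint): Angle of the stem, rad, growing clockwise seen from above; 0: locked, flats square with the centrifuge's sides; stop at 1.57. It starts between 0 and 0.15. It stays where it is left; friction 0.12 N m. Beyond about 1.15 the latch lets go of the lid.
- lid (a joint): Opening angle of the lid, rad: 0 shut and latched; when the latch lets go, springs raise it slowly (about 1 s) to about 0.27, its front edge some 60 mm up, and it stays there.
- lid_front (a point): Blue pull in the middle of the lid's front edge; the lid hinges along its back edge, 225 mm behind this point. It rises when the latch lets go.
- t_key: T-shaped socket key, about 0.3 kg, 168 mm tall, hanging upright in its rack. Origin: centre of the socket's open mouth at its lower end; z up along the shank, y along the crossbar. Round steel shank 14 mm in diameter; orange crossbar on top.
- key_mouth (a point): Centre of the socket's open mouth (the key's origin). Square socket 16.4 mm inside, 26 mm deep, 24.4 mm outside, its walls parallel to the key's x and y; up to 0.19 rad of play each way on the stem. Fully down on the stem the mouth is 26 mm below the stem's top.
- key_bar (a point): Centre of the key's crossbar, 157 mm above the mouth; axes as the key's. The bar is 110 mm long (y), 16 mm thick (x), 22 mm high, with flat sides. With the key fully down on the stem it is 61 mm above the deck.
- key_rack: Fixed rack: a 110 x 120 x 8 mm base with two white upright cheeks 50 mm deep (x), 10 mm thick, centred at y +35 and -35 mm (60 mm clear between them). Origin: centre of its underside, z up. The shank hangs between the cheeks, the key's mouth 14 mm above the bench. The gap is open above, in front and behind.
- rack_seat (a point): Middle of the rack's seat, 160 mm above its origin: level with the cheek tops, halfway between them. The crossbar lies along the rack's y across both cheek tops, between lips 8 mm high and 30 mm apart (x); hanging so, its centre is 11 mm above this point.
- tube_rack: Bystander: blue rack with capped tubes, 80 x 120 x 75 mm; origin at the centre of its underside.
- tip_box: Bystander: grey box with a green lid, 87 x 122 x 63 mm; origin at the centre of its underside. It and the key rack may have swapped places.
- reagent: Bystander: amber bottle, 70 mm in diameter, 160 mm tall; origin under its centre.
- beaker: Bystander: glass beaker, 76 mm in diameter, 95 mm tall; origin under its centre.
- jar: Bystander: white jar with a red cap, 70 mm in diameter, 75 mm tall; origin under its centre.
- timer: Bystander: flat white timer, 60 x 75 x 20 mm; origin under its centre.
- screwdriver: Bystander: yellow screwdriver lying on the bench, 180 mm long.
Mind the look-alikes: they are no part of the job. Of the things that look like the t_key, the middle-sized one is meant. There is more than one size of the key_rack; the one meant has the size given above.

How it is judged:
By the outcome, as a careful person would: the job done as asked, in the order asked, and still so for the second after the job is handed in, with the robot touching nothing.
It also fails if it takes over 53 s, if anything falls off the work surface, if the arm or the gripper's body presses on something with over 40 N, if the wrist force passes 120 N, or if a joint passes its speed limit or range.

## Working session

There is one attempt and no reset: what is moved stays moved. The work goes in short steps, Python scripts to look and compute and a tool call to move; the robot and the scene stay as the last step left them, time stands still between calls to the robot, and variables do not carry over. Pictures are saved under pics/ and viewed, about 8 in all and at most 12, crops included, and the job is handed in when it is done.

Besides the shell and the picture viewer there is one more tool, called as name([rows], argument=value, ...), one row to a line, values as JSON. apply_moves: Moves the arm, as the interface text tells. Its arguments: {"type":"object","properties":{"increments":{"type":"array"}},"required":["increments"]}

```bash
mkdir -p pics; cat > h.py <<'E'
import numpy as np, cv2
from cell import status, imaging, env
def cam(n):
    c=imaging.read_camera(n); c['f']=c['pixels'].shape[0]/2/np.tan(np.radians(c['fovy'])/2); c['R']=np.array(c['R']); c['t']=np.array(c['t']); return c
def ray(c,u,v):
    d=c['R'].T@np.array([(u-c['cx'])/c['f'],(v-c['cy'])/c['f'],1]); return -c['R'].T@c['t'], d/np.linalg.norm(d)
def onz(c,u,v,z):
    o,d=ray(c,u,v); return o+d*(z-o[2])/d[2]
def proj(c,X):
    p=c['R']@np.array(X,float)+c['t']; return p[:2]/p[2]*c['f']+[c['cx'],c['cy']]
def tri(c1,p1,c2,p2):
    o1,d1=ray(c1,*p1);o2,d2=ray(c2,*p2)
    s=np.linalg.lstsq(np.c_[d1,-d2],o2-o1,rcond=None)[0]; a=o1+d1*s[0];b=o2+d2*s[1]; return (a+b)/2,np.linalg.norm(a-b)
def save(c,name,crop=None,k=1):
    im=c['pixels'][:,:,::-1]
    if crop: u0,v0,u1,v1=crop; im=im[v0:v1,u0:u1]
    cv2.imwrite('pics/'+name,cv2.resize(im,None,fx=k,fy=k,interpolation=cv2.INTER_CUBIC))
E
python3 - <<'E'
from h import *
a=[]
for n in('top','scene'):
    c=cam(n); print(n,c['f'],c['cx'],c['cy'],(-c['R'].T@c['t']).round(),c['R'].round(2).tolist()); save(c,n+'1.png',k=1.42)
print(status.state())
E
```

```text
top 476.89500264703355 276.23200686377675 202.7614014427077 [ 366.   31. 1497.] [[0.01, -1.0, 0.0], [-0.99, -0.01, -0.12], [0.12, 0.0, -0.99]]
scene 467.4015931716234 278.1352440669208 204.98311629153363 [1142.   42. 1163.] [[0.0, 1.0, -0.01], [0.85, -0.01, -0.53], [-0.53, -0.01, -0.85]]
{'t': 0.1, 'joints': array([ 1.20737734e+00,  4.91497443e-01,  1.55935445e+00,  1.88817644e-05,
        1.09170186e+00, -1.05621624e-01]), 'qvel': array([ 0.00092712, -0.00098878, -0.00137219,  0.00103867, -0.00067558,
       -0.00044552]), 'tau': array([ 2.20753005e-03, -6.13621688e+01, -2.58603930e+01,  6.93941605e-02,
        4.70325525e-02, -6.31711532e-05]), 'eef_pos': array([159.26442359, 604.1734874 , 225.13304861]), 'tcp_rot': array([ 3.01854748,  1.56983508, -1.95164757]), 'ft_force': array([ 0.11430949, -0.80819511, -0.78549672]), 'moment': array([ 0.05108589, -0.00219925,  0.03722856]), 'opening': 0.9994530999930108}
```

View pics/top1.png

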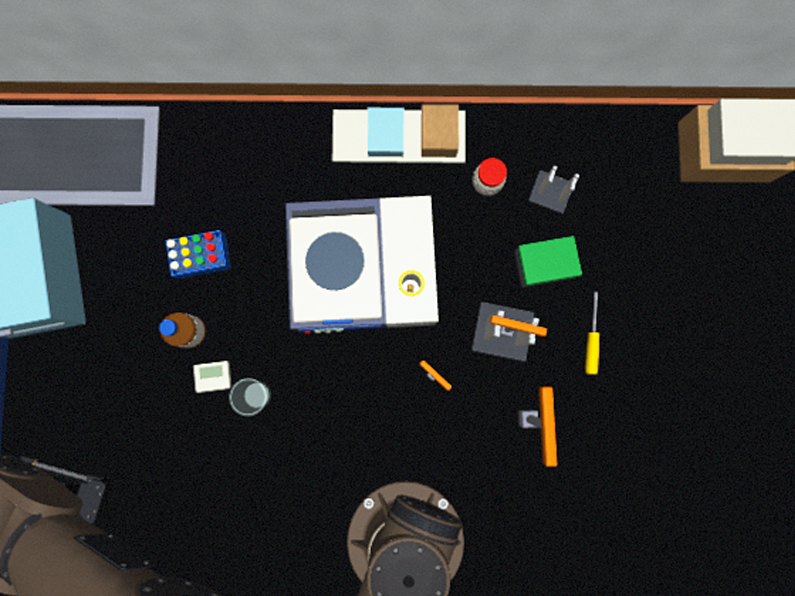

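View pics/scene1.png

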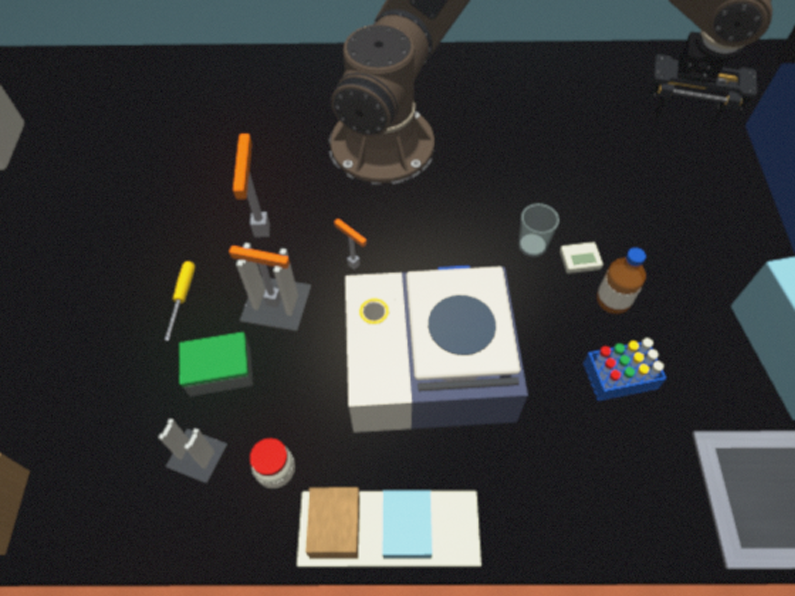

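Three orange T-keys in top1 (viewed pixels): a small one at (435,375), a large one at (548,425), and one hanging in a rack at (518,325). The hanging one is middle-sized. The larger rack at (505,330) holds it, and the smaller rack at (553,190) is empty. The yellow ring is at (411,284) in top1 and (374,311) in scene1. Next I'll measure the sizes and poses.

```bash
python3 - <<'E'
from h import *
R={}
for n in('top','scene'):
    c=cam(n); h=cv2.cvtColor(c['pixels'],cv2.COLOR_RGB2HSV); R[n]=[c]
    m=cv2.inRange(h,(7,170,110),(16,255,255))
    for q in cv2.findContours(m,cv2.RETR_EXTERNAL,cv2.CHAIN_APPROX_NONE)[0]:
        if cv2.contourArea(q)<40: continue
        (u,v),wh,a=cv2.minAreaRect(q); b=cv2.boxPoints(((u,v),wh,a))
        d=[np.linalg.norm(b[0]-b[1]),np.linalg.norm(b[1]-b[2])]
        e=((b[0]+b[3])/2,(b[1]+b[2])/2) if d[0]>d[1] else ((b[0]+b[1])/2,(b[2]+b[3])/2)
        if u>500 and n=='top' : continue
        e=sorted(e,key=lambda p:onz(c,*p,170)[1])
        print(n,'orange',round(u),round(v),cv2.contourArea(q),np.round(wh,1),'ends@z175',[onz(c,*p,175).round(1)[:2] for p in e]); R[n].append(((u,v),e))
    m=cv2.inRange(h,(24,130,130),(34,255,255))
    for q in cv2.findContours(m,cv2.RETR_EXTERNAL,cv2.CHAIN_APPROX_NONE)[0]:
        if cv2.contourArea(q)<60: continue
        el=cv2.fitEllipse(q); print(n,'yellow',np.round(el[0],1),np.round(el[1],1),'@125',onz(c,*el[0],125).round(1))
ct,cs=R['top'][0],R['scene'][0]
for a in R['top'][1:]:
  for b in R['scene'][1:]:
    X,e=tri(ct,a[0],cs,b[0])
    if e<12:
      E=[tri(ct,p,cs,q)[0] for p,q in zip(a[1],b[1])]
      print('pair',a[0],X.round(1),round(e,1),'ends',[x.round(1) for x in E],'len',np.linalg.norm(E[0]-E[1]).round(1))
A=cv2.resize(ct['pixels'][195:335,290:430],(400,400),interpolation=cv2.INTER_CUBIC)
B=cv2.resize(cs['pixels'][85:235,160:310-40+40],(400,400),interpolation=cv2.INTER_CUBIC)
cv2.imwrite('pics/cand.png',np.hstack([A,B])[:,:,::-1])
E
```

```text
top orange 386 300 69.5 [56.4  9. ] ends@z175 [array([ 181.1, -272.9]), array([ 332. , -266.4])]
top orange 125 231 233.0 [20.2 22.5] ends@z175 [array([468.4, 446.4]), array([406.7, 453.8])]
top yellow [417.2 249.1] [ 8.  35.5] @125 [ 396.3 -373.2  125. ]
top yellow [289.3 198.9] [16.7 17.4] @125 [538.  -6. 125.]
scene orange 441 193 287.0 [24.3 17.2] ends@z175 [array([485.5, 416.6]), array([512.2, 468.6])]
scene orange 182 180 284.5 [42.3  8.4] ends@z175 [array([ 438.6, -271.2]), array([ 464.7, -160.9])]
scene orange 246 163 123.5 [27.   5.6] ends@z175 [array([370.6, -80.7]), array([424.4, -21.9])]
scene orange 170 116 355.5 [ 9.6 44.6] ends@z175 [array([ 144.2, -277. ]), array([ 311.8, -269.4])]
scene yellow [262.8 218.8] [16.4 19.2] @125 [540.3  -6.8 125. ]
scene yellow [129.  197.2] [ 8.8 33. ] @125 [ 471.2 -362.6  125. ]
pair (385.9139709472656, 300.065185546875) [ 258.6 -263.2  205.1] 0.6 ends [array([ 187. , -263.2,  217.4]), array([ 332.6, -261.2,  199.7])] len 146.7
pair (125.0405502319336, 231.25677490234375) [442.2 478.   87.7] 0.3 ends [array([468.7, 439.5, 152.2]), array([414. , 519.3,  19.9])] len 163.9
```

View pics/cand.png

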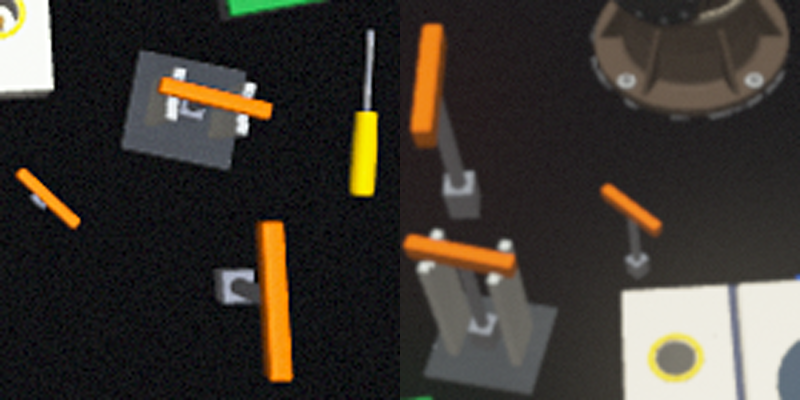

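```bash
cat > m.py <<'E'
from h import *
def bar(c,roi,z):
    u0,v0,u1,v1=roi; h=cv2.cvtColor(c['pixels'],cv2.COLOR_RGB2HSV)
    m=np.zeros(h.shape[:2],np.uint8); m[v0:v1,u0:u1]=cv2.inRange(h,(5,140,90),(20,255,255))[v0:v1,u0:u1]
    q=max(cv2.findContours(m,0,1)[0],key=cv2.contourArea)
    w=np.array([onz(c,*p,z)[:2] for p in q[:,0]],np.float32)
    (x,y),wh,a=cv2.minAreaRect(w); b=cv2.boxPoints(((x,y),wh,a)); e=b[1]-b[0] if np.linalg.norm(b[1]-b[0])>np.linalg.norm(b[2]-b[1]) else b[2]-b[1]
    (u,v),_,_=cv2.minAreaRect(q)
    return np.round([x,y,*wh,np.degrees(np.arctan2(e[1],e[0]))%180],1),(u,v)
E
python3 - <<'E'
from m import *
ct,cs=cam('top'),cam('scene')
a=bar(ct,(335,205,395,245),175); b=bar(cs,(155,165,210,195),175); print(a,b)
print(tri(ct,a[1],cs,b[1]))
h=cv2.cvtColor(ct['pixels'],cv2.COLOR_RGB2HSV); m=cv2.inRange(h,(0,0,150),(180,60,255)); m[:,:200]=0
for q in cv2.findContours(m,0,1)[0]:
    if cv2.contourArea(q)<900: continue
    for z in (125,147):
        w=np.array([onz(ct,*p,z)[:2] for p in q[:,0]],np.float32); print('ivory',z,cv2.boundingRect(q),np.round(np.hstack(cv2.minAreaRect(w)),2))
h=cv2.cvtColor(cs['pixels'],cv2.COLOR_RGB2HSV); m=cv2.inRange(h,(0,0,170),(180,60,255))
for q in cv2.findContours(m,0,1)[0]:
    if cv2.contourArea(q)<900: continue
    w=np.array([onz(cs,*p,125)[:2] for p in q[:,0]],np.float32); print('sc ivory',cv2.boundingRect(q),np.round(np.hstack(cv2.minAreaRect(w)),2))
    print(cv2.approxPolyDP(q,4,True)[:,0].tolist())
E
```

```text
(array([ 449.5, -214.7,  111.7,   17.6,   76.4]), (364.88238525390625, 228.97061157226562)) (array([ 452. , -215.1,  116.5,   27.8,   75.8]), (181.98077392578125, 180.0961456298828))
(array([ 449.72470421, -215.61125482,  171.2438338 ]), np.float64(0.1575226875540413))
ivory 125 (203, 150, 66, 78) [567.21 150.77 219.59 184.74   3.35]
ivory 147 (203, 150, 66, 78) [563.99 148.84 216.07 181.78   3.35]
ivory 125 (267, 138, 42, 90) [587.03   0.98 261.8  108.45   3.51]
ivory 147 (267, 138, 42, 90) [583.49   1.45 257.6  106.72   3.51]
ivory 125 (234, 77, 94, 37) [8.4957e+02 2.1650e+01 1.1076e+02 2.7778e+02 4.9000e-01]
ivory 147 (234, 77, 94, 37) [8.4182e+02 2.1790e+01 1.0899e+02 2.7333e+02 4.9000e-01]
ivory 125 (507, 69, 53, 41) [ 8.7405e+02 -7.3355e+02  1.2360e+02  1.5617e+02  3.0000e-02]
ivory 147 (507, 69, 53, 41) [ 8.6591e+02 -7.2130e+02  1.2162e+02  1.5367e+02  3.0000e-02]
sc ivory (209, 346, 130, 53) [917.64  21.79 269.91 107.4   89.79]
[[213, 347], [210, 398], [338, 397], [334, 346], [302, 347], [303, 393], [269, 392], [269, 346], [253, 347], [251, 393], [218, 393], [217, 346]]
sc ivory (490, 305, 70, 94) [873.6  596.19 158.45 200.    89.67]
[[491, 305], [513, 398], [559, 398], [559, 387], [520, 386], [502, 318], [559, 313], [559, 305]]
sc ivory (243, 192, 47, 94) [589.96  -0.72 260.81 106.58   3.42]
[[282, 192], [243, 195], [246, 285], [289, 283]]
sc ivory (286, 188, 80, 79) [559.07 149.57 219.15 181.87   3.39]
[[352, 188], [286, 193], [294, 266], [365, 261]]
```

```bash
cat >> h.py <<'E'
from scipy.spatial.transform import Rotation as Ro
def T():
    s=status.state(); return s,Ro.from_euler('xyz',s['tcp_rot']).as_matrix()
def need(x,y,z,key_yaw=None):
    """shift in tool axes (after turn) and turn; key_yaw: world yaw of tool z"""
    s,M=T(); yz=np.degrees(np.arctan2(M[1,2],M[0,2])); tr=0
    if key_yaw is not None: tr=-((key_yaw-yz+180)%360-180)
    M2=M@Ro.from_euler('x',tr,degrees=True).as_matrix()
    return 'turn %.1f shift '%tr+str((M2.T@(np.array([x,y,z])-s['eef_pos'])).round(1)), 'yawz %.1f'%yz, s['joints'].round(3)
E
python3 - <<'E'
from h import *
s,M=T(); print(M.round(3)); print(np.degrees(s['joints'][[0,5]]))
print(need(480,200,285,-13.9),need(480,200,285,166.1))
E
```

```text
[[-0.    -0.967  0.255]
 [-0.     0.255  0.967]
 [-1.    -0.    -0.   ]]
[69.17887877 -6.05110953]
('turn 89.1 shift [ -59.5 -315.4  408.4]', 'yawz 75.2', array([ 1.207,  0.491,  1.559, -0.   ,  1.092, -0.106])) ('turn -90.9 shift [ -59.5  315.4 -408.4]', 'yawz 75.2', array([ 1.207,  0.491,  1.559, -0.   ,  1.092, -0.106]))
```

apply_moves([
  [0, -6, 0, 0, 8.1],
  [0, -6, 0, 0, 8.1],
  [0, -6, 0, 0, 8.1],
  [0, -6, 0, 0, 8.1],
  [0, -6, 0, 0, 8.1],
  [0, -6, 0, 0, 8.1],
  [0, -6, 0, 0, 8.1],
  [0, -6, 0, 0, 8.1],
  [0, -6, 0, 0, 8.1],
  [0, -6, 0, 0, 8.1],
])

```text
t: 1.3
eef_pos: [159.3, 604.3, 285.8]
tcp_rot: [-1.945, 1.571, -2.052]
ft_force: [-0.3, 0.2, -0.0]
opening: 1.002
```

apply_moves([
  [0, 0, 0, 0, 8.1],
  [0, 0, -28, 36, 0],
  [0, 0, -28, 36, 0],
  [0, 0, -28, 36, 0],
  [0, 0, -28, 36, 0],
  [0, 0, -28, 36, 0],
  [0, 0, -28, 36, 0],
  [0, 0, -28, 36, 0],
  [0, 0, -28, 36, 0],
  [0, 0, -28, 36, 0],
])

```text
t: 2.3
eef_pos: [414.3, 280.4, 285.9]
tcp_rot: [0.892, 1.57, 0.65]
ft_force: [-0.2, 0.8, -0.1]
opening: 1.003
```

```bash
python3 -c "
from h import *
print(T()[0]['eef_pos'],need(450,-215,250,-13.9))"
```

```text
[414.28629726 280.42288872 285.85327341] ('turn 0.0 shift [  35.7 -472.4  153.7]', 'yawz -13.9', array([0.463, 0.25 , 1.774, 0.   , 1.117, 0.705]))
```

apply_moves([
  [0, 0, -47.2, 15.4, 0],
  [0, 0, -47.2, 15.4, 0],
  [0, 0, -47.2, 15.4, 0],
  [0, 0, -47.2, 15.4, 0],
  [0, 0, -47.2, 15.4, 0],
  [0, 0, -47.2, 15.4, 0],
  [0, 0, -47.2, 15.4, 0],
  [0, 0, -47.2, 15.4, 0],
  [0, 0, -47.2, 15.4, 0],
  [0, 0, -47.2, 15.4, 0],
])

```text
t: 3.3
eef_pos: [449.5, -215.3, 285.8]
tcp_rot: [-0.033, 1.57, -0.275]
ft_force: [0.9, 0.8, 0.3]
opening: 0.999
```

apply_moves([
  [0, 20, 0, 0, 0],
  [0, 10, 0, 0, 0],
  [0, 0, 0, 0, 0],
])

```text
t: 3.6
eef_pos: [449.2, -212.4, 254.4]
tcp_rot: [2.749, 1.568, 2.507]
ft_force: [0.3, 1.1, 0.0]
opening: 1.0
```

```bash
python3 -c "
from m import *
c=cam('wrist'); save(c,'w1.png',k=1.4)
print(need(449.7,-215.4,163,-13.9)); print(proj(c,(449.7,-215.4,182)), (-c['R'].T@c['t']).round())
try: print(bar(c,(0,0,560,420),182))
except Exception as e: print(e)"
```

```text
('turn 0.1 shift [92.4 -3.1  0.9]', 'yawz -13.8', array([-0.574,  0.277,  1.824,  0.   ,  1.042, -0.333]))
[282.58174497 237.15353343] [ 469. -137.  413.]
(array([375.9, -77.5,  57.8,  14.3,  47.5]), (98.70869445800781, 42.87403106689453))
```

View pics/w1.png

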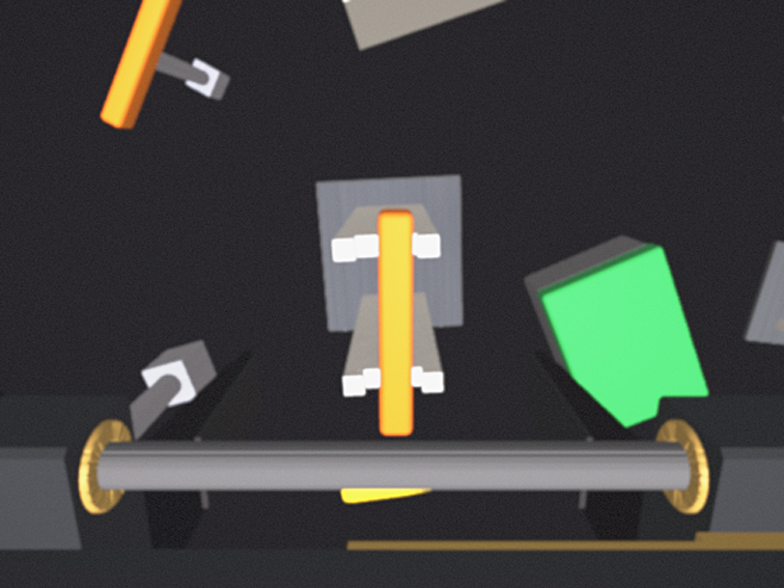

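```bash
python3 -c "
from m import *
c=cam('wrist')
print(bar(c,(250,130,320,330),182)); print(need(449.7,-215.4,163,-13.9))"
```

```text
(array([ 449.4, -214. ,  110.2,   17.2,   76.7]), (281.5, 230.0))
('turn 0.1 shift [93.  -3.1  0.5]', 'yawz -13.8', array([-0.574,  0.276,  1.823,  0.   ,  1.043, -0.333]))
```

apply_moves([
  [0, 25, -2, 0.5, -0.3],
  [0, 25, 0, 0, 0],
  [0, 20, 0, 0, 0],
  [0, 12, 0, 0, 0],
  [0, 9, 0, 0, 0],
  [0, 0, 0, 0, 0],
  [0.5, 0, 0, 0, 0],
  [1, 0, 0, 0, 0],
  [1, 0, 0, 0, 0],
  [1, 0, 0, 0, 0],
])

```text
t: 4.7
eef_pos: [449.9, -215.2, 165.0]
tcp_rot: [-0.168, 1.57, -0.405]
ft_force: [0.2, -1.2, 0.2]
opening: 0.72
```

apply_moves([
  [1, 0, 0, 0, 0],
  [1, 0, 0, 0, 0],
  [1, 0, 0, 0, 0],
  [1, 0, 0, 0, 0],
  [1, 0, 0, 0, 0],
])

```text
t: 5.2
eef_pos: [449.8, -215.2, 164.6]
tcp_rot: [2.121, 1.571, 1.884]
ft_force: [0.4, 1.0, -0.4]
opening: 0.303
```

```bash
python3 -c "
from h import *
print(T()[0]['moment'],T()[0]['ft_force']);print(need(449.4,-214.2,163,-13.5))"
```

```text
[-0.096439    0.09626561 -0.03236154] [ 0.38150743  0.98165131 -0.44973687]
('turn -0.1 shift [ 1.6  0.8 -0.6]', 'yawz -13.6', array([-0.579,  0.393,  1.934,  0.   ,  0.815, -0.342]))
```

apply_moves([
  [1, 0, 0, 0, 0],
  [1, 0, 0, 0, 0],
  [1, 0, 0, 0, 0],
  [1, 0, 0, 0, 0],
  [1, 0, 0, 0, 0],
])

```text
t: 5.7
eef_pos: [449.8, -215.1, 164.6]
tcp_rot: [2.501, 1.571, 2.265]
ft_force: [-0.9, -0.8, 0.6]
opening: 0.166
```

apply_moves([
  [1, -5, 0, 0, 0],
  [1, -15, 0, 0, 0],
  [1, -25, 0, 0, 0],
  [1, -25, 0, 0, 0],
  [1, -25, 0, 0, 0],
  [1, -25, 0, 0, 0],
  [1, -25, 0, 0, 0],
  [1, -20, 0, 0, 0],
  [1, -10, 0, 0, 0],
  [1, 0, 0, 0, 0],
])

```text
t: 6.7
eef_pos: [450.0, -215.2, 340.4]
tcp_rot: [-0.265, 1.569, -0.502]
ft_force: [-0.1, -0.5, -2.9]
opening: 0.166
```

```bash
python3 -c "
from m import *
s,M=T();print(s['ft_force'],s['moment'],s['opening'])
c,d=cam('top'),cam('scene')
cv2.imwrite('pics/l1.png',np.hstack([cv2.resize(c['pixels'][150:290,270:410],(400,400)),cv2.resize(d['pixels'][85:235,140:290],(400,400))])[:,:,::-1])
print(need(539,-6,s['eef_pos'][2],-0.9), s['eef_pos'])"
```

```text
[-0.12060905 -0.50179443 -2.86454824] [-0.07275236  0.07833237 -0.0090497 ] 0.16551164145424507
('turn -12.7 shift [ -1.6 210.4  86.1]', 'yawz -13.6', array([-0.579,  0.203,  1.692,  0.   ,  1.248, -0.342])) [ 449.97626404 -215.24424105  340.43916239]
```

View pics/l1.png

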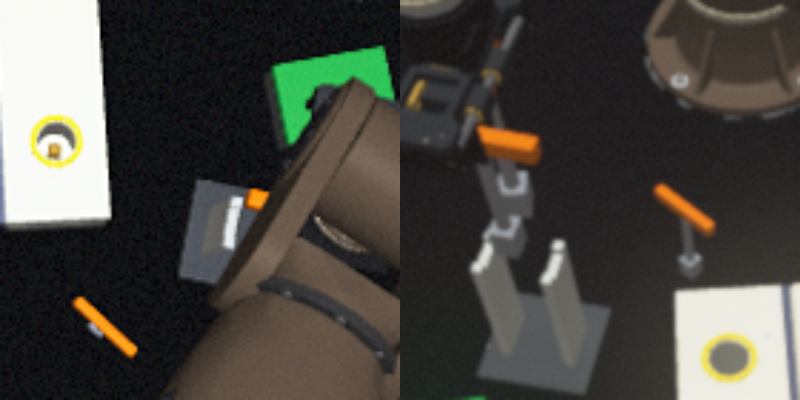

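apply_moves([
  [1, 0, 0, 0, -4.2],
  [1, 0, 0, 0, -4.2],
  [1, 0, 0, 0, -4.3],
  [1, 0, 22, 9, 0],
  [1, 0, 36, 15, 0],
  [1, 0, 44, 18, 0],
  [1, 0, 44, 18, 0],
  [1, 0, 36, 15, 0],
  [1, 0, 20, 8, 0],
  [1, 0, 8.4, 3.1, 0],
])

```text
t: 7.8
eef_pos: [539.3, -4.2, 338.1]
tcp_rot: [2.912, 1.568, 2.899]
ft_force: [-0.1, -0.4, -2.6]
opening: 0.163
```

apply_moves([
  [1, 20, 0, 0, 0],
  [1, 20, 0, 0, 0],
  [1, 8, 0, 0, 0],
  [1, 0, 0, 0, 0],
  [1, 0, 0, 0, 0],
])

```text
t: 8.3
eef_pos: [539.3, -6.5, 292.1]
tcp_rot: [0.103, 1.57, 0.087]
ft_force: [0.9, 0.4, -2.7]
opening: 0.167
```

```bash
python3 -c "
from m import *
s,M=T();print(s['eef_pos'],need(539,-6,290,-0.9))
c,d,w=cam('top'),cam('scene'),cam('wrist')
f=lambda a:cv2.resize(a,(400,300),interpolation=cv2.INTER_CUBIC)
cv2.imwrite('pics/s1.png',np.vstack([np.hstack([f(c['pixels'][150:255,215:355]),f(d['pixels'][150:255,190:330])]),np.hstack([f(w['pixels']),f(w['pixels'][100:310,140:420])])])[:,:,::-1])
for k in (c,d,w): print(proj(k,(539,-6,125)),proj(k,(s['eef_pos'][0],s['eef_pos'][1],s['eef_pos'][2]-150.6)))
"
```

```text
[539.299146    -6.51384566 292.05429516] ('turn -0.0 shift [ 2.1  0.5 -0.3]', 'yawz -0.9', array([-0.135,  0.304,  1.678,  0.   ,  1.16 , -0.119]))
[289.27561766 198.55820718] [289.61216   197.7407982]
[263.12198745 218.34373813] [262.67245175 215.19318695]
[279.94885481 198.5308243 ] [280.26941313 203.5777732 ]
```

View pics/s1.png

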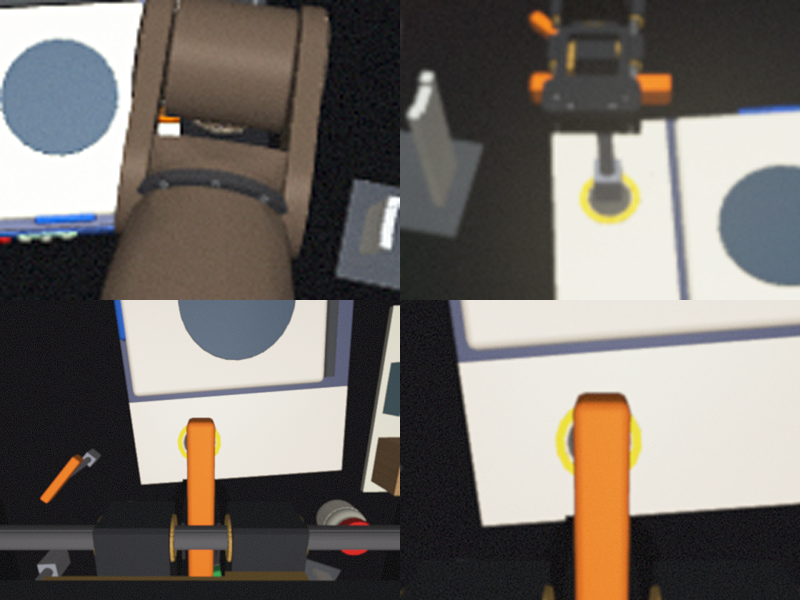

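```bash
python3 - <<'E'
from m import *
s,M=T(); P=s['eef_pos']; print(P)
w=cam('wrist'); h=cv2.cvtColor(w['pixels'],cv2.COLOR_RGB2HSV)
m=cv2.inRange(h,(23,110,110),(36,255,255)); m[:160]=0; m[240:]=0; m[:,:240]=0; m[:,330:]=0
ys,xs=np.nonzero(m); print(len(xs),xs.min(),xs.max(),ys.min(),ys.max())
W=np.array([onz(w,x,y,125)[:2] for x,y in zip(xs,ys)])
# ring: pixels lie in annulus; fit mean-radius circle
A=np.c_[2*W,np.ones(len(W))]; sol=np.linalg.lstsq(A,(W**2).sum(1),rcond=None)[0]; r=np.sqrt(sol[2]+sol[:2]@sol[:2]); d=np.linalg.norm(W-sol[:2],axis=1)
print('ring wrist',sol[:2].round(1),'r',r.round(1),np.percentile(d,[2,98]).round(1))
o=cv2.inRange(h,(5,140,90),(20,255,255)); o[:,:250]=0;o[:,330:]=0;o[330:]=0
for v in (185,200,230,260,290):
    q=np.nonzero(o[v])[0]; a,b=q.min(),q.max()+1
    X=[onz(w,t-.5,v,P[2]+8+11-.6)[:2] for t in (a,b)]; print(v,a,b,np.round(X,1).tolist(),'mid toolz',((np.mean(X,0)-P[:2])@M[:2,2]).round(2))
q=np.nonzero(o[:,282])[0]; print('far end',q.min(),onz(w,282,q.min(),P[2]+17).round(1), (onz(w,282,q.min(),P[2]+17)-P)@M[:,1])
d=cam('scene'); im=d['pixels']; g=cv2.cvtColor(im,cv2.COLOR_RGB2HSV)
for v in range(200,226): print(v,' '.join('%3d/%3d'%(g[v,u,2],g[v,u,1]) for u in range(254,273)))
E
```

```text
[539.35253042  -6.30436033 292.43049953]
454 249 308 176 221
ring wrist [537.8  -6.7] r 24.3 [21.4 26.6]
185 262 301 [[533.1, 43.6], [548.0, 43.4]] mid toolz 0.42
200 262 300 [[532.9, 37.7], [547.6, 37.5]] mid toolz 0.23
230 263 300 [[533.0, 25.6], [547.6, 25.4]] mid toolz 0.42
260 262 301 [[532.2, 12.9], [547.9, 12.6]] mid toolz 0.42
290 262 300 [[531.8, -0.5], [547.5, -0.7]] mid toolz 0.22
far end 166 [541.   50.5 309.4] 56.841885699531424
200 240/ 12 240/ 12 240/ 12 239/ 12 226/ 17 163/ 23 103/ 17  96/ 16  94/ 16 104/ 15 163/ 20 226/ 16 239/ 12 240/ 12 240/ 12 240/ 12 240/ 11 240/ 12 240/ 13
201 240/ 12 239/ 11 240/ 12 239/ 12 225/ 16 162/ 22 102/ 15  92/ 11  93/ 19 104/ 20 162/ 20 226/ 15 239/ 12 240/ 12 240/ 12 240/ 12 240/ 11 240/ 12 240/ 11
202 240/ 12 240/ 12 240/ 12 239/ 12 226/ 16 166/ 22 104/ 17  94/ 11  95/ 13 100/ 18 153/ 22 221/ 18 238/ 12 240/ 12 240/ 12 240/ 12 240/ 12 240/ 12 240/ 12
203 240/ 12 240/ 12 240/ 13 239/ 13 229/ 16 174/ 22 106/ 14  95/ 11  95/ 13 100/ 20 142/ 22 214/ 23 238/ 12 239/ 11 240/ 13 240/ 11 240/ 12 240/ 11 240/ 11
204 240/ 12 240/ 12 240/ 12 23
[... 2701 characters left out ...]
/ 29 122/ 25 123/ 27 125/ 24 123/ 25 129/ 26 143/ 45 204/ 94 238/136 243/156
222 241/160 241/151 222/108 156/ 56 128/ 28 124/ 27 124/ 29 125/ 29 128/ 28 125/ 24 127/ 26 126/ 28 129/ 32 127/ 28 134/ 36 171/ 82 226/132 242/161 243/124
223 241/124 242/157 236/133 205/104 153/ 52 129/ 34 125/ 29 125/ 24 127/ 26 126/ 26 129/ 28 128/ 26 129/ 30 137/ 43 169/ 83 217/135 239/162 242/153 240/ 84
224 242/ 65 243/132 242/166 236/148 214/112 168/ 79 141/ 54 135/ 43 131/ 35 133/ 36 133/ 40 138/ 46 158/ 66 193/ 96 224/130 238/163 241/159 239/ 96 239/ 34
225 240/ 23 241/ 66 241/130 242/164 239/153 228/141 211/134 196/111 184/ 85 175/ 92 183/110 202/111 220/124 235/142 240/154 241/157 238/100 239/ 34 240/ 14
```

```bash
python3 - <<'E'
from m import *
s,M=T(); P=s['eef_pos']; d=cam('scene'); zb=P[2]-150.6
print(P,'bottom front edge pred',proj(d,(P[0]+12.2,P[1],zb)),'per mm z',proj(d,(P[0]+12.2,P[1],zb+1)),'per mm x',proj(d,(P[0]+13.2,P[1],zb)))
# socket top: 32?; hole edges on axis column
for x in (538,539,540): print(x,[proj(d,(x+q,-6,125)).round(2).tolist() for q in (-19,0,19)])
g=cv2.cvtColor(d['pixels'],cv2.COLOR_RGB2HSV)
for v in range(205,233): print(v,[ (int(g[v,u,2]),int(g[v,u,1])) for u in (259,262,265)])
E
```

```text
[539.25140455  -6.21248998 292.20202452] bottom front edge pred [262.71501386 219.31120317] per mm z [262.69971301 219.11290764] per mm x [262.70889839 219.65457555]
538 [[263.24, 211.66], [263.13, 218.01], [263.02, 224.46]]
539 [[263.23, 212.0], [263.12, 218.34], [263.01, 224.8]]
540 [[263.23, 212.33], [263.12, 218.68], [263.0, 225.14]]
205 [(163, 6), (97, 13), (177, 10)]
206 [(158, 8), (99, 21), (150, 5)]
207 [(157, 8), (97, 16), (144, 5)]
208 [(159, 11), (96, 16), (143, 7)]
209 [(160, 10), (96, 19), (144, 5)]
210 [(164, 9), (102, 15), (156, 8)]
211 [(175, 12), (130, 2), (173, 12)]
212 [(178, 11), (165, 11), (179, 11)]
213 [(153, 10), (150, 8), (152, 7)]
214 [(112, 5), (112, 5), (114, 4)]
215 [(99, 13), (99, 13), (99, 15)]
216 [(97, 13), (100, 15), (99, 18)]
217 [(99, 18), (98, 21), (100, 15)]
218 [(99, 15), (100, 18), (98, 13)]
219 [(101, 15), (98, 18), (102, 18)]
220 [(113, 25), (114, 22), (110, 23)]
221 [(123, 25), (124, 29), (122, 25)]
222 [(122, 27), (125, 27), (127, 28)]
223 [(130, 31), (127, 28), (129, 30)]
224 [(170, 78), (133, 36), (138, 44)]
225 [(227, 139), (183, 86), (200, 113)]
226 [(241, 170), (232, 141), (237, 152)]
227 [(236, 108), (239, 158), (240, 134)]
228 [(235, 30), (238, 57), (238, 48)]
229 [(240, 14), (241, 14), (240, 13)]
230 [(241, 12), (240, 12), (241, 12)]
231 [(240, 12), (241, 13), (240, 11)]
232 [(240, 11), (241, 12), (241, 12)]
```

apply_moves([
  [1, 4, 0, -1, 0],
  [1, 4, 0, 0, 0],
  [1, 4, 0, 0, 0],
  [1, 3, 0, 0, 0],
  [1, 2, 0, 0, 0],
  [1, 2, 0, 0, 0],
  [1, 2, 0, 0, 0],
  [1, 2, 0, 0, 0],
])

```text
t: 9.4
eef_pos: [538.2, -6.1, 268.5]
tcp_rot: [0.34, 1.571, 0.325]
ft_force: [0.3, -0.2, -2.8]
opening: 0.169
```

```bash
python3 - <<'E'
from m import *
s,M=T(); P=s['eef_pos']; print(P,s['ft_force'],s['moment'])
d=cam('scene'); f=lambda a:cv2.resize(a,(480,400),interpolation=cv2.INTER_CUBIC)
cv2.imwrite('pics/s2.png',f(d['pixels'][190:240,235:295])[:,:,::-1])
E
```

```text
[538.16093729  -6.11399403 268.51057722] [ 0.30069572 -0.19319819 -2.80264146] [-0.08590151  0.04874754 -0.03019979]
```

View pics/s2.png

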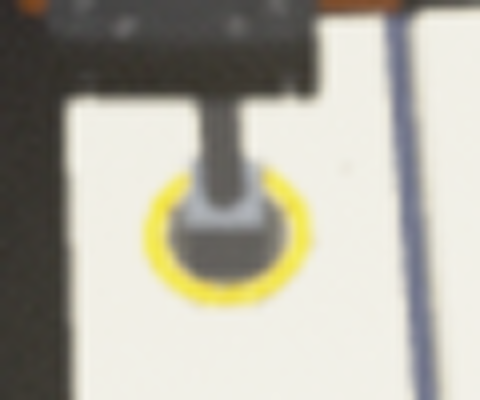

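apply_moves([
  [1, 4, 0, 0, 0],
  [1, 6, 0, 0, 0],
  [1, 8, 0, 0, 0],
  [1, 8, 0, 0, 0],
  [1, 8, 0, 0, 0],
  [1, 8, 0, 0, 0],
  [1, 8, 0, 0, 0],
  [1, 5, 0, 0, 0],
  [1, 2, 0, 0, 0],
  [1, 0, 0, 0, 0],
])

```text
t: 10.45
eef_pos: [538.1, -6.1, 211.4]
tcp_rot: [2.658, 1.571, 2.643]
ft_force: [0.2, -0.3, -3.3]
opening: 0.167
```

apply_moves([
  [1, 2, 0, 0, 0],
  [1, 2, 0, 0, 0],
  [1, 2, 0, 0, 0],
  [1, 2, 0, 0, 0],
  [1, 0, 0, 0, 0],
])

```text
t: 10.95
eef_pos: [538.0, -6.1, 203.4]
tcp_rot: [2.793, 1.57, 2.778]
ft_force: [-0.5, 0.3, -3.3]
opening: 0.169
```

apply_moves([
  [1, 2, 0, 0, 0],
  [1, 2, 0, 0, 0],
  [1, 2, 0, 0, 0],
  [1, 1, 0, 0, 0],
  [1, 0, 0, 0, 0],
])

```text
t: 11.45
eef_pos: [538.1, -6.1, 196.4]
tcp_rot: [2.679, 1.57, 2.664]
ft_force: [-0.1, -0.1, -3.4]
opening: 0.164
```

apply_moves([
  [1, 1.5, 0, 0, 0],
  [1, 1.5, 0, 0, 0],
  [1, 1.5, 0, 0, 0],
  [1, 1.5, 0, 0, 0],
  [1, 0, 0, 0, 0],
])

```text
t: 11.95
eef_pos: [538.0, -6.1, 190.4]
tcp_rot: [2.764, 1.57, 2.749]
ft_force: [0.3, -0.2, -3.9]
opening: 0.166
```

apply_moves([
  [1, 2, 0, 0, 0],
  [1, 2, 0, 0, 0],
  [1, 2, 0, 0, 0],
  [1, 2, 0, 0, 0],
  [1, 0, 0, 0, 0],
])

```text
t: 12.45
eef_pos: [538.0, -6.1, 182.3]
tcp_rot: [2.863, 1.57, 2.847]
ft_force: [-0.1, 0.4, -2.1]
opening: 0.167
```

```bash
python3 -c "
from h import *
s,M=T();print(s['eef_pos'],s['ft_force'],s['moment'],need(538.2,-6.1,182,-0.9))"
```

```text
[537.99733142  -6.06861697 182.30202361] [-0.06428923  0.38063951 -2.06675094] [-0.16485965  0.01493023  0.0325474 ] ('turn 0.0 shift [ 0.3 -0.   0.2]', 'yawz -0.9', array([-0.134,  0.42 ,  1.822,  0.   ,  0.9  , -0.119]))
```

apply_moves([
  [1, 0, 0, 0, 3],
  [1, 0, 0, 0, 5],
  [1, 0, 0, 0, 5],
  [1, 0, 0, 0, 5],
  [1, 0, 0, 0, 5],
  [1, 0, 0, 0, 5],
  [1, 0, 0, 0, 5],
  [1, 0, 0, 0, 5],
  [1, 0, 0, 0, 5],
  [1, 0, 0, 0, 5],
])

```text
t: 13.45
eef_pos: [538.2, -6.2, 182.6]
tcp_rot: [-0.253, 1.571, -1.109]
ft_force: [-0.3, -1.2, -3.7]
opening: 0.172
```

```bash
python3 -c "
from h import *
s,M=T();print(s['eef_pos'],s['ft_force'],s['moment'],s['opening'],need(538.2,-6.1,182,-95))"
```

```text
[538.15816133  -6.20360747 182.63784441] [-0.29706389 -1.21249136 -3.65830891] [-0.31149419  0.12771335  0.13038716] 0.17181494363361768 ('turn 45.9 shift [ 0.6  0.  -0.1]', 'yawz -49.1', array([-0.134,  0.419,  1.822, -0.   ,  0.9  ,  0.722]))
```

apply_moves([
  [1, 0, 0, 0, 5],
  [1, 0, 0, 0, 5],
  [1, 0, 0, 0, 5],
  [1, 0, 0, 0, 5],
  [1, 0, 0, 0, 5],
  [1, 0, 0, 0, 5],
  [1, 0, 0, 0, 5],
  [1, 0, 0, 0, 4],
  [1, 0, 0, 0, 3],
  [1, 0, 0, 0, 0],
])

```text
t: 14.45
eef_pos: [538.2, -6.3, 182.6]
tcp_rot: [0.292, 1.57, -1.294]
ft_force: [0.0, -2.3, -3.7]
opening: 0.166
```

```bash
python3 -c "
from h import *
s,M=T();print(s['eef_pos'],s['ft_force'],s['moment'],s['opening'],need(538.2,-6.1,182,-95))"
```

```text
[538.16141889  -6.33964302 182.63865117] [ 0.02966179 -2.25014524 -3.6788652 ] [-0.68907024  0.10387378  0.07652839] 0.16615122520026665 ('turn 4.1 shift [ 0.6  0.  -0.2]', 'yawz -90.9', array([-1.340e-01,  4.190e-01,  1.822e+00, -1.000e-03,  9.000e-01,
        1.452e+00]))
```

Key turned 90°. I'll turn a few degrees more towards the stop, because of the socket play, while watching the moment.

apply_moves([
  [1, 0, 0, 0, 2],
  [1, 0, 0, 0, 2],
  [1, 0, 0, 0, 1],
  [1, 0, 0, 0, 0],
])

```text
t: 14.85
eef_pos: [538.1, -6.2, 182.6]
tcp_rot: [0.374, 1.571, -1.298]
ft_force: [-0.8, -2.5, -3.8]
opening: 0.165
```

```bash
python3 -c "
from h import *
s,M=T();print(s['eef_pos'],s['ft_force'],s['moment'],s['opening'],need(538.2,-6.1,182,-95))
d=cam('scene');save(d,'s3.png',(190,120,390,290),4)"
```

```text
[538.12436467  -6.23429027 182.64866717] [-0.81731228 -2.48087703 -3.7827678 ] [-0.78649167  0.14099359  0.07524521] 0.1648687442171758 ('turn -0.8 shift [ 0.6  0.1 -0.1]', 'yawz -95.8', array([-0.134,  0.419,  1.822, -0.   ,  0.9  ,  1.538]))
```

View pics/s3.png

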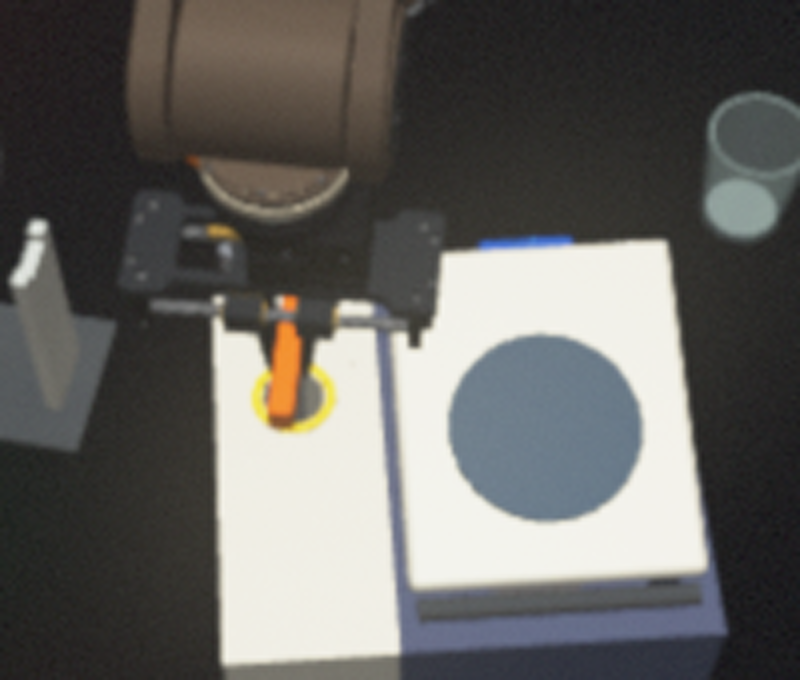

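apply_moves([
  [1, 0, 0, 0, 1],
  [1, 0, 0, 0, 1],
  [1, 0, 0, 0, 0],
])

```text
t: 15.2
eef_pos: [538.1, -6.2, 182.6]
tcp_rot: [0.936, 1.571, -0.773]
ft_force: [0.6, -3.3, -2.9]
opening: 0.166
```

```bash
python3 -c "
from h import *
s,M=T();print(s['eef_pos'],s['ft_force'],s['moment'],s['opening'],need(538.2,-6.1,182,-95))
d=cam('scene');h=cv2.cvtColor(d['pixels'],cv2.COLOR_RGB2HSV); m=cv2.inRange(h,(105,150,90),(125,255,255)); m[:,:295]=0;m[:,350:]=0;m[:160]=0;m[210:]=0
ys,xs=np.nonzero(m);print('pull',xs.mean(),ys.mean(),len(xs)); print([proj(d,(458,60,z)) for z in(147,207)])"
```

```text
[538.14283387  -6.157262   182.64905841] [ 0.55594972 -3.25996866 -2.93030337] [-1.01581458  0.24641974  0.13043381] 0.16625105730060727 ('turn -2.9 shift [ 0.6  0.1 -0.1]', 'yawz -97.9', array([-0.134,  0.419,  1.822, -0.   ,  0.9  ,  1.575]))
pull 320.41379310344826 179.3448275862069 29
[array([288.4628236 , 187.18487284]), array([288.65984064, 173.82806048])]
```

apply_moves([
  [1, 0, 0, 0, -3],
  [1, 0, 0, 0, -3],
  [1, 0, 0, 0, -3],
  [1, 0, 0, 0, 0],
  [1, -3, 0, 0, 0],
  [1, -4, 0, 0, 0],
  [1, -5, 0, 0, 0],
  [1, -6, 0, 0, 0],
  [1, -6, 0, 0, 0],
  [1, -6, 0, 0, 0],
])

```text
t: 16.25
eef_pos: [538.2, -6.0, 213.3]
tcp_rot: [1.952, 1.57, 0.401]
ft_force: [-0.8, 0.1, -2.9]
opening: 0.17
```

apply_moves([
  [1, -8, 0, 0, 0],
  [1, -12, 0, 0, 0],
  [1, -15, 0, 0, 0],
  [1, -15, 0, 0, 0],
  [1, -15, 0, 0, 0],
  [1, -15, 0, 0, 0],
  [1, -20, 0, 0, 0],
  [1, -20, 0, 0, 0],
  [1, -9, 0, 0, 0],
  [1, 0, 0, 0, 0],
])

```text
t: 17.25
eef_pos: [538.3, -6.1, 343.0]
tcp_rot: [1.445, 1.568, -0.106]
ft_force: [-0.3, 0.1, -3.6]
opening: 0.165
```

```bash
python3 -c "
from m import *
s,M=T();print(s['eef_pos'],s['ft_force'],s['moment'],s['opening'],need(449.9,-215.2,345,-13.6))"
```

```text
[538.29218832  -6.11553924 342.96075045] [-0.3447812   0.09228724 -3.62428961] [-0.11187043  0.20362225  0.04747504] 0.16483043199093042 ('turn -75.3 shift [  -2.2 -224.   -36.7]', 'yawz -88.9', array([-0.134,  0.263,  1.6  ,  0.   ,  1.277,  1.417]))
```

apply_moves([
  [1, 0, 0, 0, -6],
  [1, 0, 0, 0, -8],
  [1, 0, 0, 0, -8],
  [1, 0, 0, 0, -8],
  [1, 0, 0, 0, -8],
  [1, 0, 0, 0, -8],
  [1, 0, 0, 0, -8],
  [1, 0, 0, 0, -8],
  [1, 0, 0, 0, -8],
  [1, 0, 0, 0, -5.3],
])

```text
t: 18.25
eef_pos: [537.8, -6.0, 340.5]
tcp_rot: [-3.118, 1.569, 2.934]
ft_force: [0.4, -0.2, -2.5]
opening: 0.164
```

apply_moves([
  [1, 0, -20, -3.3, 0],
  [1, 0, -38, -6.2, 0],
  [1, 0, -45, -7.4, 0],
  [1, 0, -45, -7.4, 0],
  [1, 0, -38, -6.2, 0],
  [1, 0, -24, -4, 0],
  [1, 0, -10, -1.6, 0],
  [1, 0, -4, -0.6, 0],
  [1, 0, 0, 0, 0],
  [1, 0, 0, 0, 0],
])

```text
t: 19.25
eef_pos: [450.2, -214.4, 341.4]
tcp_rot: [2.116, 1.57, 1.88]
ft_force: [0.5, -0.2, -2.8]
opening: 0.167
```

```bash
python3 - <<'E'
from m import *
s,M=T();P=s['eef_pos'];print(P,s['ft_force'],s['opening'],need(449.9,-215.2,330,-13.6))
w=cam('wrist'); h=cv2.cvtColor(w['pixels'],cv2.COLOR_RGB2HSV)
o=cv2.inRange(h,(5,140,90),(20,255,255)); o[:,:250]=0;o[:,330:]=0;o[330:]=0
for v in (185,210,240,290):
    q=np.nonzero(o[v])[0]
    if len(q)==0: continue
    a,b=q.min(),q.max()+1; X=[onz(w,t-.5,v,P[2]+18.4)[:2] for t in (a,b)]; print(v,a,b,'mid toolz',((np.mean(X,0)-P[:2])@M[:2,2]).round(2))
q=np.nonzero(o[:,282])[0]; print('far end',q.min(), (onz(w,282,q.min(),P[2]+17)-P)@M[:,1])
save(w,'w2.png')
d=cam('scene'); im=np.hstack([w['pixels'][100:380,140:420],cv2.resize(d['pixels'][110:250,130:270],(280,280),interpolation=cv2.INTER_CUBIC)]); cv2.imwrite('pics/r1.png',im[:,:,::-1])
E
```

```text
[ 450.20271189 -214.35713132  341.39265177] [ 0.50471551 -0.17445747 -2.77967575] 0.16707094191739613 ('turn 0.1 shift [11.4 -0.9 -0.1]', 'yawz -13.5', array([-0.577,  0.201,  1.687,  0.   ,  1.253, -0.341]))
185 261 301 mid toolz 0.23
210 262 301 mid toolz 0.42
240 262 302 mid toolz 0.62
290 262 301 mid toolz 0.42
far end 165 57.28307346707477
```

View pics/r1.png

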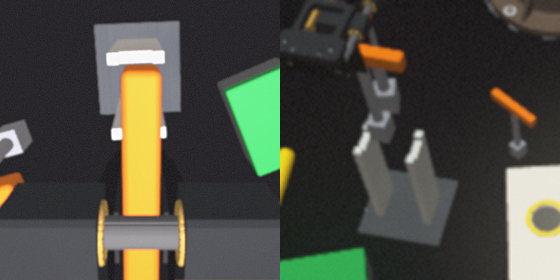

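The bar sits in the jaws as it did before. I'll go back to the recorded pick pose, level over the rack, and lower the key.

apply_moves([
  [1, 5, -0.9, 0, 0],
  [1, 15, 0, 0, 0],
  [1, 20, 0, 0, 0],
  [1, 22, 0, 0, 0],
  [1, 22, 0, 0, 0],
  [1, 22, 0, 0, 0],
  [1, 22, 0, 0, 0],
  [1, 20, 0, 0, 0],
  [1, 10, 0, 0, 0],
  [1, 4, 0, 0, 0],
])

```text
t: 20.35
eef_pos: [449.6, -215.8, 178.7]
tcp_rot: [2.729, 1.569, 2.492]
ft_force: [-0.9, -0.2, -3.3]
opening: 0.164
```

```bash
python3 -c "
from h import *
s,M=T();print(s['eef_pos'],s['ft_force'],s['moment'],need(449.9,-215.2,164.6,-13.6))"
```

```text
[ 449.582261   -215.78802364  178.74566949] [-0.88235711 -0.17974977 -3.34995243] [-0.06040685  0.04656359  0.03356598] ('turn 0.0 shift [14.1  0.6  0.2]', 'yawz -13.6', array([-0.58 ,  0.374,  1.917,  0.   ,  0.852, -0.344]))
```

apply_moves([
  [1, 5, 0.5, 0.2, 0],
  [1, 4, 0, 0, 0],
  [1, 2, 0, 0, 0],
  [1, 1, 0, 0, 0],
  [1, 1, 0, 0, 0],
  [1, 0.5, 0, 0, 0],
  [1, 0, 0, 0, 0],
  [1, 0, 0, 0, 0],
])

```text
t: 21.15
eef_pos: [450.0, -215.7, 166.2]
tcp_rot: [0.418, 1.571, 0.181]
ft_force: [0.3, 0.1, -2.2]
opening: 0.168
```

apply_moves([
  [1, 0.5, 0, 0, 0],
  [1, 0.5, 0, 0, 0],
  [1, 0.5, 0, 0, 0],
  [1, 0, 0, 0, 0],
])

```text
t: 21.55
eef_pos: [450.0, -215.7, 164.6]
tcp_rot: [0.906, 1.571, 0.669]
ft_force: [0.7, 0.7, -1.6]
opening: 0.165
```

apply_moves([
  [1, 0.4, 0, 0, 0],
  [1, 0.2, 0, 0, 0],
  [1, 0, 0, 0, 0],
  [0.8, 0, 0, 0, 0],
  [0.7, 0, 0, 0, 0],
  [0.5, 0, 0, 0, 0],
  [0.3, 0, 0, 0, 0],
  [0, 0, 0, 0, 0],
  [0, 0, 0, 0, 0],
  [0, 0, 0, 0, 0],
])

```text
t: 22.55
eef_pos: [450.0, -215.7, 164.0]
tcp_rot: [1.527, 1.571, 1.291]
ft_force: [0.2, -0.2, 0.5]
opening: 0.647
```

apply_moves([
  [0, 0, 0, 0, 0],
  [0, 0, 0, 0, 0],
  [0, 0, 0, 0, 0],
  [0, 0, 0, 0, 0],
  [0, 0, 0, 0, 0],
])

```text
t: 23.05
eef_pos: [450.0, -215.6, 164.0]
tcp_rot: [1.628, 1.571, 1.391]
ft_force: [0.4, -1.0, 0.9]
opening: 0.994
```

Open and free of load. I'll retreat straight up, then move away towards the centrifuge side so the cameras can see the rack.

apply_moves([
  [0, -8, 0, 0, 0],
  [0, -15, 0, 0, 0],
  [0, -25, 0, 0, 0],
  [0, -30, 0, 0, 0],
  [0, -30, 0, 0, 0],
  [0, -25, 0, 0, 0],
  [0, -10, 0, 0, 0],
])

```text
t: 23.75
eef_pos: [450.4, -215.9, 309.7]
tcp_rot: [-0.311, 1.567, -0.548]
ft_force: [-0.5, 0.9, -0.4]
opening: 1.003
```

apply_moves([
  [0, 0, 20, 0, 0],
  [0, 0, 40, 0, 0],
  [0, 0, 40, 0, 0],
  [0, 0, 40, 0, 0],
  [0, 0, 40, 0, 0],
  [0, 0, 40, 0, 0],
  [0, 0, 40, 0, 0],
  [0, 0, 40, 0, 0],
  [0, 0, 20, 0, 0],
  [0, 0, 0, 0, 0],
])

```text
t: 24.75
eef_pos: [525.1, 97.5, 306.3]
tcp_rot: [3.116, 1.57, 2.882]
ft_force: [-0.2, 0.0, 0.1]
opening: 0.999
```

```bash
python3 - <<'E'
from m import *
s,M=T();print(s['eef_pos'],s['ft_force'],s['qvel'].round(3))
ct,cs=cam('top'),cam('scene')
a=bar(ct,(335,205,395,245),175); b=bar(cs,(155,165,210,195),175); print(a,b,tri(ct,a[1],cs,b[1]))
f=lambda a:cv2.resize(a,(400,400),interpolation=cv2.INTER_CUBIC)
cv2.imwrite('pics/e1.png',np.hstack([f(ct['pixels'][130:280,265:415]),f(cs['pixels'][100:300,150:350+20-20])])[:,:,::-1])
h=cv2.cvtColor(ct['pixels'],cv2.COLOR_RGB2HSV); m=cv2.inRange(h,(8,120,60),(28,255,220))[185:212,278:302]; print('brass px',np.argwhere(m)[:,::-1].mean(0)+[278,185] if m.any() else None)
E
```

```text
[525.05344243  97.53018942 306.25153391] [-0.17203428  0.00902278  0.13455891] [-0.051 -0.016  0.022 -0.012 -0.001 -0.044]
(array([ 450.3, -215.7,  111.9,   18.3,   76.4]), (365.2059020996094, 228.67649841308594)) (array([ 453. , -215.4,  116.5,   27.2,   76.1]), (181.9230499267578, 180.3845977783203)) (array([ 450.51573206, -216.12842096,  171.0983544 ]), np.float64(0.6732005811005302))
brass px [288.11111111 203.11111111]
```

View pics/e1.png

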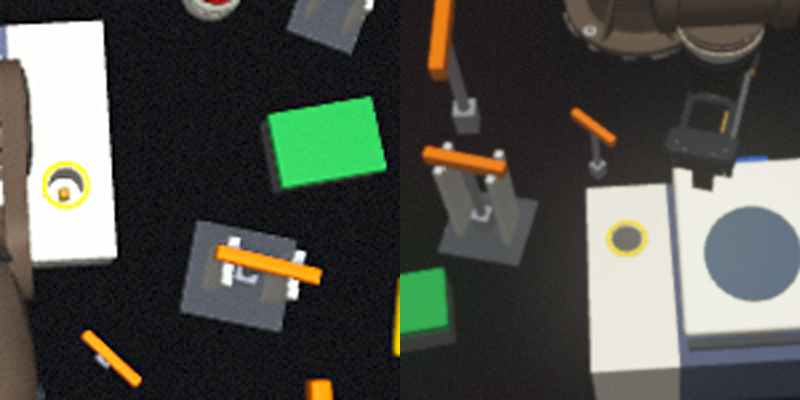

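The key hangs at z 171.1, within 1 mm of where it started, and the arm is clear of everything. I'll let it settle, confirm the lid, and hand in.

apply_moves([
  [0, -25, 0, 0, 0],
  [0, -25, 0, 0, 0],
  [0, 0, 0, 0, 0],
  [0, 0, 0, 0, 0],
  [0, 0, 0, 0, 0],
])

```text
t: 25.35
eef_pos: [524.7, 94.7, 356.1]
tcp_rot: [-2.857, 1.569, -3.094]
ft_force: [0.2, 0.2, -0.4]
opening: 1.001
```

```bash
python3 - <<'E'
from h import *
d=cam('scene');h=cv2.cvtColor(d['pixels'],cv2.COLOR_RGB2HSV); m=cv2.inRange(h,(0,0,170),(180,60,255))
for q in cv2.findContours(m,0,1)[0]:
    if cv2.contourArea(q)>2500: print(cv2.boundingRect(q),cv2.approxPolyDP(q,4,True)[:,0].tolist())
print(T()[0]['t'],T()[0]['ft_force']); env.job_done()
E
```

```text
(209, 346, 130, 53) [[213, 347], [210, 398], [338, 397], [334, 346], [302, 347], [300, 394], [269, 392], [269, 346], [253, 347], [250, 394], [219, 394], [214, 388], [217, 346]]
(243, 192, 47, 94) [[282, 192], [243, 195], [246, 285], [289, 282]]
(287, 179, 80, 88) [[355, 179], [287, 184], [293, 266], [366, 261]]
25.4 [-0.69398517 -0.5002371  -0.21153336]
the job is handed in; nothing more can be done
```

I took the middle-sized T-key from its rack and lowered it down the yellow-ringed shaft onto the stem. I turned it about a quarter turn clockwise, drew it out, hung it back in the rack, and handed the job in at 25.4 s.

**Stem:** the key turned about 97° in total; taking off the socket play, that puts the stem at about 1.57 rad. I worked this out from the tool angle and did not measure the stem angle directly.

**Lid:** the scene camera shows it ajar. Its front corners moved up in the picture from rows 188 and 193 to rows 179 and 184, while its back corners stayed at rows 261 and 266. The blue pull was about 9 pixels higher than at the start.

**Key:** the crossbar is back within about 1 mm of where it was, at (450.5, -216.1, 171.1) against (449.7, -215.6, 171.2), with the same direction.

**Rest of the bench:** the jaws are open and the arm is clear. The centrifuge deck shows no shift in the last picture, and the key rack, tip box and small key look unmoved. I did not measure the other bystanders again. The cameras disagreed by about 2 mm on where the shaft is; I corrected for this before inserting, and the key went in without extra force.

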